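Put the leather punches away in order of size

ROBOT

A 6-joint arm with a two-finger parallel gripper is mounted at the origin on the work surface. World frame = base frame: x ahead of the robot, y to its left, z up, the work surface at z = 0. Lengths are in m, angles in degrees, forces in N, time in s.
With the tool pointing down it reaches from about 0.325 to 0.85 m from the base axis. Payload 15.5 kg.
Tool frame: the origin (TCP) lies at the very end of the fingers, on their centre line; the grasp point (between the pads) lies arm.grip_depth behind it (arm.grip_depth is the distance from the TCP to the grasp point, in m); z points along the fingers, y is the line along which they close (so a half turn about z gives the same grasp; the last joint's range is limited). The gripper opens to 91 mm and grips with 3 to 60 N. Pads are 32 mm wide; open, the fingers measure 118 mm over their backs; the gripper's body (76 mm by 178 mm) begins 60 mm behind the grasp point.
Start: joints at [-71.878, 28.281, 77.091, -0, 74.628, -5.472], TCP at [0.25, -0.573, 0.214] pointing down, gripper open.
Joint ranges: [-166.48, 166.48], [-47.26, 123.95], [12.59, 153.08], [-70.14, 250.14], [6.76, 159.57], [-176.63, 176.63]. Speed limits (degrees/s): [108.29, 108.29, 147.25, 172.46, 172.46, 172.46].

INTERFACE

Orientations are given as a 3x3 rotation matrix whose columns are the frame's x, y, z axes.
In Python, from rig import arm gives the robot as it stands. Calls block until the motion is done:
- arm.move_to(position, orientation): joint-space move of the TCP to a pose.
- arm.move_l(position, orientation=None, feed=0.15): straight line of the TCP; orientation=None keeps the orientation; feed is the mean speed in m/s.
- arm.move_joints(angles): joint-space move.
- arm.grip(opening): finger opening in m; the grip force is fixed at half the most; returns when the fingers have stopped.
- arm.sleep(seconds).
- arm.solve_ik(position, orientation): joint angles nearest the present ones, or None.
- arm.snapshot(name): name is "scene" or "top" or "wrist"; returns the picture (400x640x3 uint8, red, green, blue); there is no depth.
- arm.get_calibration(name): a dict with "intrinsics" (3x3 intrinsics, pixels), "cam_to_world" (4x4, takes a point from camera to world coordinates). Camera axes: x right, y down, z forward; pixel columns grow to the right and rows downward; lengths in m; the calibration is good to about 2 mm. A picture is of the moment at which its call begins: read the wrist's pose just before it. get_calibration takes no time and is no camera call; for the wrist camera it gives the pose at the moment of the call.
A pose or a line that the arm cannot do raises arm.Unreachable and nothing moves.
- arm.sign_off(): hands the job in; it is judged then, once.
Readings, each from a call of its own:
- arm.current_t(): time.
- arm.current_joint_positions(): joint angles.
- arm.current_dq(): joint speeds.
- arm.current_tau(): joint torques, N m.
- arm.current_ee_pos(): TCP position.
- arm.current_tool_rot(): TCP orientation.
- arm.current_force(): force on the tool from outside, world axes, zero at the start.
- arm.current_torque(): the same for the moment, N m.
- arm.current_width(): finger opening in m.
- arm.current_grasp_force(): force on a finger pad.
Only numpy, scipy, OpenCV 4.12 (cv2) and the standard library are available. Lean on these libraries where they do the work, as an engineer would, in place of code of your own. Each camera call takes 0.05 s, during which the arm holds its last target. There are 200 camera calls.

TASK

Put the four steel wad punches away on the wooden stand, one in the middle of each cork pad, upright on their cutting ends, in order of size: the narrowest on the pad next to the brass post, the widest at the far end. Set each one down gently: none may be dropped or tipped over. Leave the glue bottle standing where it is.

Things in the scene. Friction and masses are not known exactly. Their poses are not given: they have to be found in the camera images.
- punch_p: loose steel wad punch, the second widest of four: a round cutter 45 mm in diameter and 31 mm high at the bottom, above it a plain round shank 18 mm in diameter from 33 to 85 mm height (85 mm tall overall, the same for all four). It stands upright on the bench on its cutting end; origin at the centre of its underside, z up along the shank. 0.1 to 0.45 kg. Take it by the shank, from above.
- punch_q: loose steel wad punch, the narrowest of four: a round cutter 27 mm in diameter and 31 mm high at the bottom, above it a plain round shank 18 mm in diameter from 33 to 85 mm height (85 mm tall overall, the same for all four). It stands upright on the bench on its cutting end; origin at the centre of its underside, z up along the shank. 0.1 to 0.45 kg. Take it by the shank, from above.
- punch_r: loose steel wad punch, the widest of four: a round cutter 54 mm in diameter and 31 mm high at the bottom, above it a plain round shank 18 mm in diameter from 33 to 85 mm height (85 mm tall overall, the same for all four). It stands upright on the bench on its cutting end; origin at the centre of its underside, z up along the shank. 0.1 to 0.45 kg. Take it by the shank, from above.
- punch_s: loose steel wad punch, the second narrowest of four: a round cutter 36 mm in diameter and 31 mm high at the bottom, above it a plain round shank 18 mm in diameter from 33 to 85 mm height (85 mm tall overall, the same for all four). It stands upright on the bench on its cutting end; origin at the centre of its underside, z up along the shank. 0.1 to 0.45 kg. Take it by the shank, from above.
- pad_a: round cork pad 60 mm in diameter, inlaid in the wooden stand; fixed. The four pads a, b, c, d lie in this order in a straight row, 80 mm apart, along the stand (a board 70 mm wide, 440 mm long, 16 mm high). Origin at the centre of the pad's underside; its top is 4 mm above the origin, 17.5 mm above the bench. Its y axis runs along the row, from d towards a.
- pad_b: round cork pad 60 mm in diameter, inlaid in the wooden stand; fixed. The four pads a, b, c, d lie in this order in a straight row, 80 mm apart, along the stand (a board 70 mm wide, 440 mm long, 16 mm high). Origin at the centre of the pad's underside; its top is 4 mm above the origin, 17.5 mm above the bench. Its y axis runs along the row, from d towards a.
- pad_c: round cork pad 60 mm in diameter, inlaid in the wooden stand; fixed. The four pads a, b, c, d lie in this order in a straight row, 80 mm apart, along the stand (a board 70 mm wide, 440 mm long, 16 mm high). Origin at the centre of the pad's underside; its top is 4 mm above the origin, 17.5 mm above the bench. Its y axis runs along the row, from d towards a.
- pad_d: round cork pad 60 mm in diameter, inlaid in the wooden stand; fixed. The four pads a, b, c, d lie in this order in a straight row, 80 mm apart, along the stand (a board 70 mm wide, 440 mm long, 16 mm high). Origin at the centre of the pad's underside; its top is 4 mm above the origin, 17.5 mm above the bench. Its y axis runs along the row, from d towards a.
- post: small brass post, 22 mm in diameter at the foot, 36 mm high, fixed at one end of the stand (sometimes beyond pad a, sometimes beyond pad d), 70 mm from the centre of the end pad; it marks the small end of the row. Origin at the centre of its foot. A flat steel plate lies at the other end.
- glue: loose amber glue bottle with a black cap, 42 mm in diameter, 82 mm high, standing on the bench among the punches; origin at the centre of its underside. To be left alone. (A wooden thread spool, 44 mm in diameter and 50 mm high, stands among the punches too; it is of no account.)
Not all that is in view belongs to the job. Leave any red look-alike of the punch_s alone. What is shaped like the punch_p but turquoise is not meant.

How it is judged (in metres and radians):
At the end, for the whole second after the job is handed in: From the brass post outwards the 27, 36, 45 and 54 mm punches stand upright (within 0.08 rad) on the four cork pads in turn, each within 12 mm of its pad's centre, resting on it, and at rest (((horizontal distance between post and pad_a below 0.1 m and horizontal distance between punch_q and pad_a below 0.012 m and z of punch_q in the frame of pad_a between 0.002 and 0.008 m and horizontal distance between punch_s and pad_b below 0.012 m and z of punch_s in the frame of pad_b between 0.002 and 0.008 m and horizontal distance between punch_p and pad_c below 0.012 m and z of punch_p in the frame of pad_c between 0.002 and 0.008 m and horizontal distance between punch_r and pad_d below 0.012 m and z of punch_r in the frame of pad_d between 0.002 and 0.008 m) or (horizontal distance between post and pad_d below 0.1 m and horizontal distance between punch_q and pad_d below 0.012 m and z of punch_q in the frame of pad_d between 0.002 and 0.008 m and horizontal distance between punch_s and pad_c below 0.012 m and z of punch_s in the frame of pad_c between 0.002 and 0.008 m and horizontal distance between punch_p and pad_b below 0.012 m and z of punch_p in the frame of pad_b between 0.002 and 0.008 m and horizontal distance between punch_r and pad_a below 0.012 m and z of punch_r in the frame of pad_a between 0.002 and 0.008 m)) and angle between each of punch_p, punch_q, punch_r, punch_s's own z axis and vertical below 0.08 rad and linear speed of each of punch_p, punch_q, punch_r, punch_s below 0.02 m/s and angular speed of each of punch_p, punch_q, punch_r, punch_s below 0.2 rad/s); the robot touches nothing.
It fails at once if a punch is tipped over (tilted more than 0.7 rad) (angle between any of punch_p, punch_q, punch_r, punch_s's own z axis and vertical above 0.7 rad).
It fails at once if a punch is dropped or thrown (moves faster than 0.6 m/s out of the fingers) ((linear speed of punch_p above 0.6 m/s and contact force between the fingers and punch_p below 0.1 N) or (linear speed of punch_q above 0.6 m/s and contact force between the fingers and punch_q below 0.1 N) or (linear speed of punch_r above 0.6 m/s and contact force between the fingers and punch_r below 0.1 N) or (linear speed of punch_s above 0.6 m/s and contact force between the fingers and punch_s below 0.1 N)).
It fails at once if the glue bottle is moved by more than 30 mm or tipped over (distance of glue from where it was at the start of the episode above 0.03 m or angle between glue's own z axis and vertical above 0.5 rad).
It also fails if it takes over 93 s, if anything falls off the work surface, if the arm or the gripper's body presses on something with over 40 N, if the wrist force passes 120 N, or if a joint passes its speed limit or range.

## Working session

There is one attempt and no reset: what is moved stays moved. The work goes in short steps, each a Python script; the robot and the scene stay as the last script left them, time stands still between calls to the robot, and variables do not carry over. Pictures are saved under pics/ and viewed, at most 14 in all, crops included, and the job is handed in when it is done.

```bash
mkdir -p pics
python3 - <<'E'
from rig import arm
import cv2
for n in("scene","top"):
    cv2.imwrite(f"pics/{n}0.png",arm.snapshot(n)[:,:,::-1]); c=arm.get_calibration(n); print(n,c["intrinsics"].round(1).tolist(),c["cam_to_world"].round(3).tolist())
print(arm.grip_depth,arm.current_t(),arm.current_tool_rot().round(2) if hasattr(arm.current_tool_rot(),'round') else arm.current_tool_rot())
E
```

```text
scene [[415.9, 0.0, 318.6], [0.0, 415.9, 192.0], [0.0, 0.0, 1.0]] [[-0.561, 0.469, -0.682, 1.169], [0.828, 0.315, -0.464, 0.433], [-0.003, -0.825, -0.565, 0.599], [0.0, 0.0, 0.0, 1.0]]
top [[447.4, 0.0, 320.1], [0.0, 447.4, 202.5], [0.0, 0.0, 1.0]] [[-0.017, -0.992, 0.121, 0.398], [-0.999, 0.02, 0.027, -0.011], [-0.029, -0.121, -0.992, 0.997], [0.0, 0.0, 0.0, 1.0]]
0.0188 0.1 [[ 0.92  0.4  -0.  ]
 [ 0.4  -0.92  0.  ]
 [ 0.   -0.   -1.  ]]
```

View pics/top0.png

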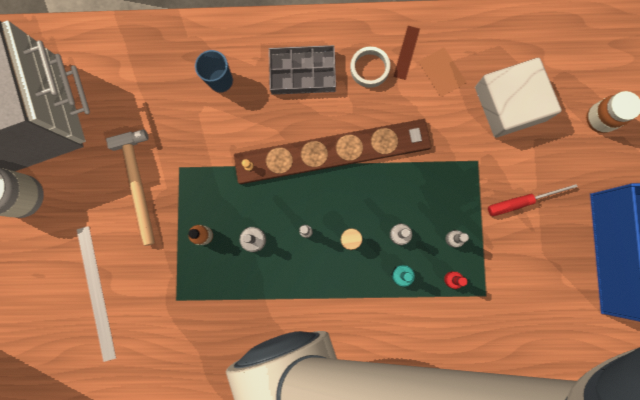

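View pics/scene0.png

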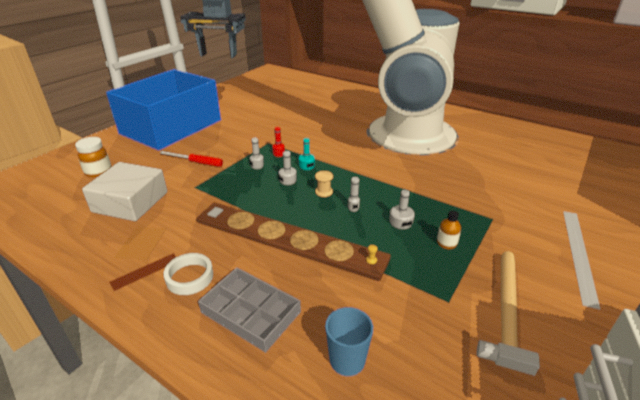

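The top view shows the post at (247,165), so it is at the +y end. The pads are at about x=279, 314, 349 and 384. Steel punches are at (252,239), (305,231), (401,234) and (457,239), the glue at (199,235), and the red and turquoise decoys at (457,281) and (403,276). I'll zoom in to measure.

Run:
```python
import cv2,numpy as np
a=cv2.imread("pics/top0.png"); 
cv2.imwrite("pics/c1.png",np.vstack([cv2.resize(a[215:260,r:r+130],(780,270),interpolation=cv2.INTER_NEAREST) for r in(230,370)]))
h=cv2.cvtColor(a,cv2.COLOR_BGR2HSV)
m=((h[...,1]<60)&(h[...,2]>70)).astype(np.uint8); m[:200]=0;m[300:]=0;m[:,:180]=0;m[:,480:]=0
n,l,s,c=cv2.connectedComponentsWithStats(m)
for i in range(1,n):
    if s[i,4]>15:print("steel",s[i],c[i].round(1))
```

```text
steel [389 223  23  22 405] [400.3 233.8]
steel [299 224  13  14 153] [305.  230.5]
steel [239 226  27  27 535] [251.7 238.8]
steel [445 230  25  18 319] [456.1 238. ]
```

View pics/c1.png

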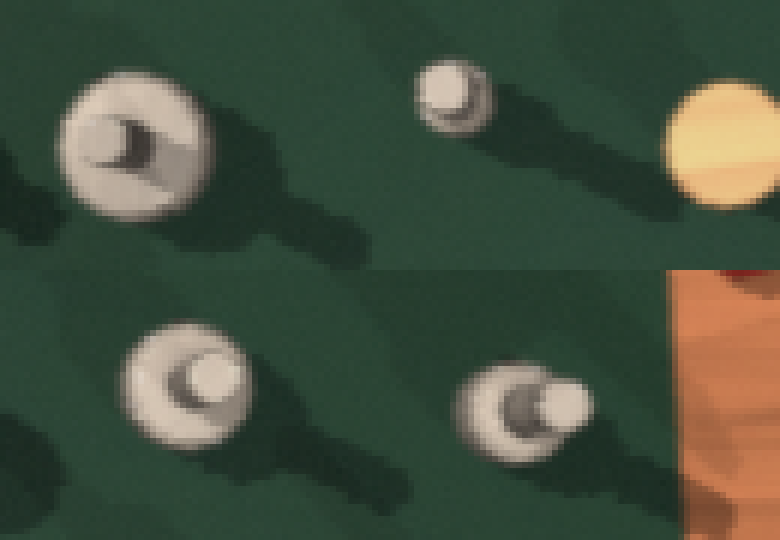

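Crop: cutter widths of about 27, 13, 22 and 18 px identify them from left to right as R (54), Q (27), P (45) and S (36). I'll cross-check positions using the cutter centres, the shank tops and the pads.

```bash
cat > h.py <<'E'
from rig import arm
import numpy as np, cv2
def ray(n,u,v,z,cal=None):
    c=cal or arm.get_calibration(n); T=np.array(c["cam_to_world"]); d=T[:3,:3]@np.linalg.inv(c["intrinsics"])@[u,v,1]
    return (T[:3,3]+d*(z-T[2,3])/d[2])[:2]
E
python3 - <<'E'
from h import *
for k,cu,to in(("R",(252,238.8),(248.2,237.8)),("Q",(305,230.8),(303.3,229.5)),("P",(400.7,233.8),(405.2,232.6)),("S",(455.5,238.3),(463.9,237.2))):
    print(k,ray("top",*cu,.031).round(4),ray("top",*to,.085).round(4))
a=cv2.imread("pics/top0.png");h=cv2.cvtColor(a,cv2.COLOR_BGR2HSV)
m=((h[...,2]>125)&(h[...,0]<25)).astype(np.uint8); q=np.zeros_like(m); cv2.fillPoly(q,[np.array([[238,157],[428,126],[430,146],[242,180]])],1); m=cv2.morphologyEx(m*q,cv2.MORPH_CLOSE,np.ones((5,5)))
n,l,s,c=cv2.connectedComponentsWithStats(m)
P=[]
for i in range(1,n):
    if s[i,4]>60: print(s[i],c[i].round(1),ray("top",*c[i],.0175).round(4))
# scene cross-check: project shank tops
c=arm.get_calibration("scene");T=np.linalg.inv(c["cam_to_world"])
b=cv2.imread("pics/scene0.png")
cv2.imwrite("pics/c2.png",cv2.resize(b[120:280,190:480],None,fx=2.7,fy=2.7)); cv2.imwrite("pics/c3.png",cv2.resize(a[115:190,230:436],None,fx=3.8,fy=3.8))
E
```

```text
R [0.4403 0.1644] [0.4401 0.1624]
Q [0.4555 0.0492] [0.455  0.0493]
P [ 0.4452 -0.1564] [ 0.4448 -0.1574]
S [ 0.4334 -0.2726] [ 0.4334 -0.2749]
[409 128  13  14 143] [414.9 134.6] [ 0.6666 -0.1987]
[370 132  28  22 489] [384.1 142.3] [ 0.6506 -0.1295]
[335 137  29  24 515] [349.1 148.5] [ 0.6384 -0.0511]
[299 143  29  24 526] [313.7 154.7] [0.6261 0.0284]
[265 149  28  25 542] [278.8 160.8] [0.6141 0.1068]
[241 158  12  13 109] [246.5 164.4] [0.6076 0.1794]
```

View pics/c3.png

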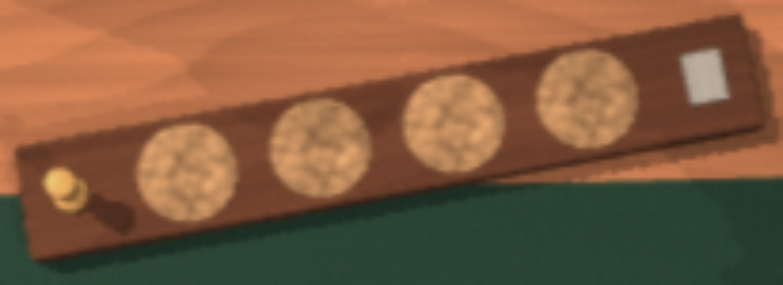

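The crop shows the pad centres at about (279.1,160.0), (314,153.6), (349.3,147.3) and (384.2,140.5). My polygon clipped the upper edges of the pads, so I'll redo the pads with a better polygon and a line fit, then move the first punch.

```bash
cat >> h.py <<'E'
R0=np.array([[1,0,0],[0,-1,0],[0,0,-1.]])
def pads():
    a=cv2.imread("pics/top0.png");h=cv2.cvtColor(a,cv2.COLOR_BGR2HSV)
    m=((h[...,2]>125)&(h[...,0]<25)).astype(np.uint8); q=np.zeros_like(m)
    cv2.fillPoly(q,[np.array([[262,152],[424,122],[428,147],[262,178]])],1); m=cv2.morphologyEx(m*q,cv2.MORPH_CLOSE,np.ones((5,5)))
    C,_=cv2.findContours(m,0,2)
    e=[cv2.minEnclosingCircle(c) for c in C if cv2.contourArea(c)>250]; e.sort(key=lambda x:x[0][0])
    P=np.array([ray("top",*x[0],.0175) for x in e]); c=P.mean(0); d=P[3]-P[0]; d/=np.linalg.norm(d)
    F=np.array([c+d*.08*(i-1.5) for i in range(4)]); return e,P,F
H=.168; G=.043
def carry(src,dst):
    arm.grip(.06); arm.move_to([*src,H],R0); arm.move_l([*src,G],feed=.12); arm.grip(0.); print("w",arm.current_width(),arm.current_grasp_force())
    arm.move_l([*src,H],feed=.12); arm.move_l([*dst,H],feed=.2); arm.sleep(.2)
    arm.move_l([*dst,G+.0195],feed=.08); arm.sleep(.2); f0=arm.current_force()[2]
    for k in range(8):
        arm.move_l([*dst,G+.0195-.0007*(k+1)],feed=.02); f=arm.current_force()[2]
        if f-f0>2: break
    print("down",k,f-f0,arm.current_width())
    arm.grip(.05); arm.move_l([*dst,H],feed=.15); print("t",arm.current_t())
E
python3 - <<'E'
from h import *
e,P,F=pads(); print(e,P.round(4),F.round(4)); np.save("F.npy",F)
if np.abs(P-F).max()<.004:
    carry([.4552,.0493],F[0])
    cv2.imwrite("pics/top1.png",arm.snapshot("top")[115:265,170:490,::-1].repeat(2,0).repeat(2,1)); cv2.imwrite("pics/scene1.png",arm.snapshot("scene")[:,:,::-1])
E
```

```text
[((278.6244201660156, 159.94131469726562), 13.779167175292969), ((313.0714416503906, 153.5), 14.151239395141602), ((349.0, 147.5), 14.221562385559082), ((383.7115478515625, 140.95191955566406), 13.863743782043457)] [[ 0.616   0.1072]
 [ 0.6289  0.0298]
 [ 0.6407 -0.0509]
 [ 0.6538 -0.1287]] [[ 0.6159  0.1078]
 [ 0.6285  0.0288]
 [ 0.6412 -0.0501]
 [ 0.6538 -0.1291]]
w 0.01711015527823731 29.99724662338849
down 2 2.0638043667018477 0.017424988098605886
t 11.3583
```

Run:
```python
from h import *
F=np.load("F.npy"); arm.move_to([.52,-.02,.3],R0)
cal=arm.get_calibration("wrist"); w=arm.snapshot("wrist"); import pickle; pickle.dump((cal,w),open("w.pkl","wb"))
t=arm.snapshot("top")[120:270,180:490,::-1]
cv2.imwrite("pics/m1.png",np.vstack([w[:,:,::-1][:, :],cv2.resize(t,(640,200))]))
T=np.linalg.inv(cal["cam_to_world"])
for p in [*[(*f,.0175) for f in F],(.4402,.1634,.031),(.445,-.157,.031),(.4334,-.2735,.031)]:
    q=np.array(cal["intrinsics"])@(T@[*p,1])[:3]; print((q[:2]/q[2]).round(1))
```

```text
[224.5  98.8]
[281.9  89. ]
[340.2  79.2]
[399.3  69.1]
[193.1 223.5]
[411.2 220.5]
[489.5 227.9]
```

View pics/m1.png

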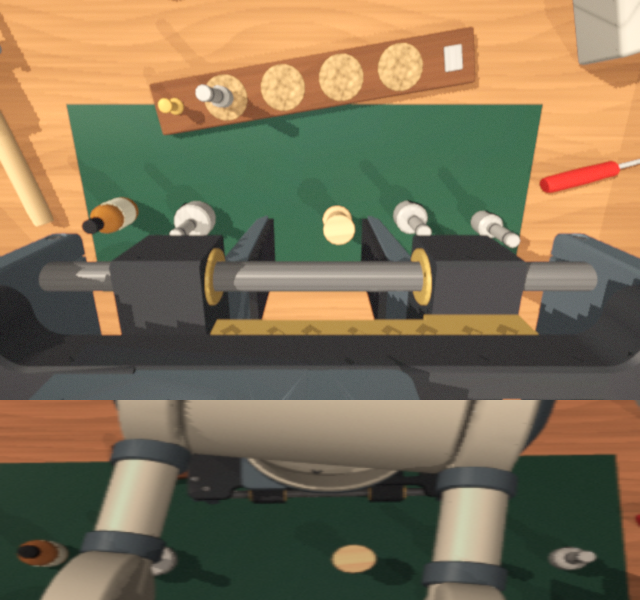

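The wrist view shows Q upright and centred on pad a at about (222,98). The projected pads agree with the seen ones to about 2 px. Now the other three.

Run:
```python
from h import *
F=np.load("F.npy")
carry([.4334,-.274],F[1]); carry([.445,-.157],F[2]); carry([.4402,.1634],F[3])
arm.move_to([.45,-.02,.35],R0); arm.sleep(.5)
cal=arm.get_calibration("wrist"); w=arm.snapshot("wrist")
cv2.imwrite("pics/m2.png",np.hstack([w[:200,:,::-1][:,100:500],arm.snapshot("scene")[120:320,150:550,::-1]]))
T=np.linalg.inv(cal["cam_to_world"])
for f in F:
    for z in(.0175,.1025): q=np.array(cal["intrinsics"])@(T@[*f,z,1])[:3]; print((q[:2]/q[2]).round(1))
print(arm.current_t())
```

```text
w 0.01739921332734812 29.986193246149924
down 3 11.08188841524531 0.0176246984562481
t 23.4
w 0.017135174919038872 29.993088913251995
down 3 10.129007576885089 0.017048006620835505
t 33.5833
w 0.017245660626522333 29.99746775622043
down 3 9.918302234990087 0.017096396396599874
t 44.5667
[230.4  50.8]
[211.6  36.6]
[283.9  41.4]
[276.6  25. ]
[338.2  31.9]
[342.7  13.2]
[393.2  22.2]
[409.9   1.2]
46.3
```

View pics/m2.png

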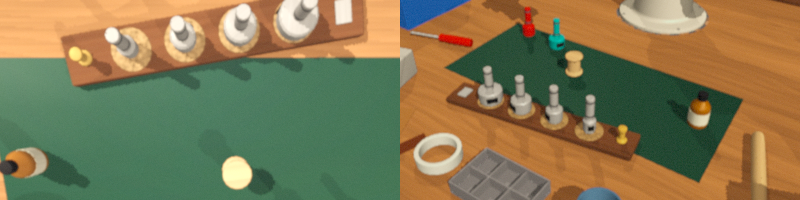

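All four stand in order on the pads. I'll clear the arm and measure the centring from the top camera.

Run:
```python
from h import *
F=np.load("F.npy")
arm.move_joints([-71.878,28.281,77.091,0,74.628,-5.472]); a=arm.snapshot("top")[:,:,::-1].copy()
cv2.imwrite("pics/m3.png",cv2.resize(a[115:190,230:436],None,fx=3.8,fy=3.8))
h=cv2.cvtColor(a,cv2.COLOR_BGR2HSV); m=((h[...,1]<60)&(h[...,2]>70)).astype(np.uint8); m[:115]=0;m[190:]=0;m[:,:260]=0;m[:,400:]=0
C,_=cv2.findContours(m,0,2)
for c in C:
    if cv2.contourArea(c)>30:
        x,y,w,hh=cv2.boundingRect(c); print((x,y,w,hh))
c=arm.get_calibration("top");T=np.linalg.inv(c["cam_to_world"])
for f in F:
    for z in(.0485,.1025): q=np.array(c["intrinsics"])@(T@[*f,z,1])[:3]; q=q[:2]/q[2]; print(z,q.round(1),((q-[230,115]+.5)*3.8).round())
print(arm.current_t())
```

```text
(270, 148, 14, 17)
(306, 141, 16, 20)
(340, 134, 20, 22)
(373, 127, 25, 25)
0.0485 [276.6 156.9] [179. 161.]
0.1025 [273.3 151.1] [166. 139.]
0.0485 [312.9 150.4] [317. 136.]
0.1025 [311.7 144.2] [312. 113.]
0.0485 [349.2 143.8] [455. 111.]
0.1025 [350.1 137.2] [458.  86.]
0.0485 [385.5 137.2] [593.  86.]
0.1025 [388.6 130.2] [604.  60.]
48.5083
```

View pics/m3.png

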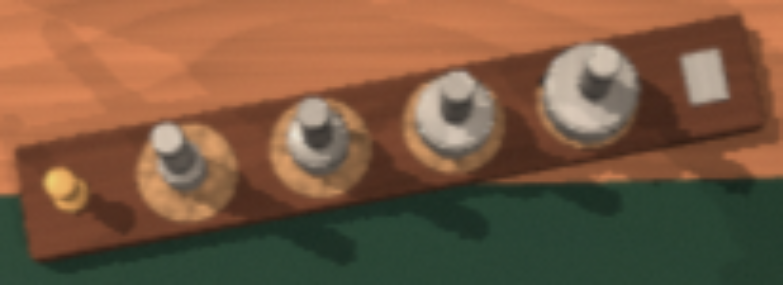

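The shank tops are seen at (168,138), (315,110), (458,84) and (602,62) in the crop, against (166,139), (312,113), (458,86) and (604,60) predicted. All four are within about 2 mm, so I'm handing in.

```bash
python3 -c "
from rig import arm
print(arm.sign_off())"
```

```text
the job is handed in; nothing more can be done
None
```

The job is handed in: all four punches stand upright on the cork pads, narrowest next to the brass post, each within about 2 mm of its pad's centre as measured from the top camera, and the glue bottle was left alone; the simulator gave no verdict.

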